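Put the objective away in its screw-top case

TASK

Stand the objective with the blue ring, thread down, in the socket of the open storage case on the grey tray, then close the case with its loose blue screw cover. Set the cover down level on the neck and, pressing lightly, turn it backward (counter-clockwise from above) until you feel the thread starts drop in, then screw it forward (clockwise) until its rim is fully home on the black foot and it is just snug. The thread is plastic and the lens delicate, so press and tighten gently, never knock the objective with the cover, and leave everything else on the desk where it is.

Things in the scene. Friction and masses are not known exactly. Their poses are not given: they have to be found in the camera images.
- objective: Objective to put away: aluminium, blue ring, about 130 g, 49 mm tall, standing lens up on its mounting thread. Origin: centre of its underside, z up its axis. From below: stub 20 mm in diameter, 5 mm long, chamfered; straight barrel 30 mm in diameter from 5 to 30 mm (grip it there); nose tapering to 12 mm at the top.
- cover: Loose screw cover: blue plastic cup standing mouth down, 52 mm in diameter, 70 mm tall, about 50 g. Origin: centre of its open rim, z up its axis. Inside 46 mm wide, 66 mm high. Three thread lugs 120 degrees apart just inside the rim, reaching in to a 40 mm circle; where they lie about the axis is not given. Grip it from above by its outside, well above the rim.
- cover_top (a point): Centre of the cover's closed top, 70 mm above its rim.
- case: Grey tray, 110 mm in its x, 205 mm in its y (from -56 to 149 mm), 22 mm thick, fixed to the desk, with the open case (black foot, white threaded neck) fixed in it. Origin: at desk height under the open case's axis, z up. A second case with a green cover, already closed, 100 mm tall, stands fixed on the same tray with its axis at y = 104 mm: leave it.
- foot (a point): On the open case's axis, 30 mm above the desk: the flat top of its black foot (63 mm in diameter), where the cover's rim seats. Cover's origin above it: 9.8 mm with the lugs on the thread's highest point, 3.8 mm just after the drop, 0 when screwed home, about 115 degrees of forward turn after the drop. There it must be snug: about 0.2 N m, never over 0.3.
- thread (a point): Middle of the white neck, on the axis, where the thread starts. Right-hand, three starts 120 degrees apart (where is not given), lead 18 mm a turn, ridges 45 mm over all, core 39 mm, about 1.2 mm axial play. Where the cover lands it rests 3.8 to 9.8 mm above home and climbs when turned backward. It does not slip back when let go. Push with 15 N at most.
- seat (a point): Mouth of the open case's socket: centre of the flat top of the neck (36 mm across, bevelled), 48 mm above the desk. The socket is a round hole 22.4 mm in diameter and over 15 mm deep; the objective's stub goes in 5 mm, until the barrel's shoulder rests on the neck, its origin then 5 mm below this point. Push with 15 N at most.
- spare: Another objective of the same shape, with a yellow ring, standing on the desk. Leave it. Origin at its underside.
- slidebox: Bystander: flat slide box, white with a red lid, 85 x 100 x 34 mm. Origin at its underside.
- oil: Bystander: small amber bottle with a black cap, 32 mm in diameter, 70 mm tall. Origin at its underside.
- eyepiece: Bystander: black eyepiece standing on its tube, 38 mm in diameter, 52 mm tall. Origin at its underside.
- blower: Bystander: rubber dust blower with a red nozzle, 56 mm in diameter, 105 mm tall. Origin at its underside.
- counter: Bystander: steel hand tally counter lying flat, 46 mm in diameter, 24 mm thick. Origin at its underside.
- marker: Bystander: marker pen lying on the desk, 120 mm long, white with a blue cap. Origin under its middle.
- dish: Bystander: shallow glass dish with two small black caps in it, 88 mm in diameter, 14 mm tall. Origin at its underside.

How it is judged:
By the outcome, as a careful person would: the job done as asked, in the order asked, and still so for the second after the job is handed in, with the robot touching nothing.
It also fails if it takes over 72 s, if anything falls off the work surface, if the arm or the gripper's body presses on something with over 40 N, if the wrist force passes 120 N, or if a joint passes its speed limit or range.

ROBOT

A 6-joint arm with a two-finger parallel gripper is mounted at the origin on the work surface. World frame = base frame: x ahead of the robot, y to its left, z up, the work surface at z = 0. Lengths are in m, angles in degrees, forces in N, time in s.
With the tool pointing down it reaches from about 0.325 to 0.85 m from the base axis. Payload 15.5 kg.
Tool frame: the origin (TCP) lies midway between the tips of the shut fingers; the grasp point (between the pads) lies 19 mm behind it; y points along the fingers, x is the direction in which the jaws open and shut, and the axes are right-handed (so a half turn about y gives the same grasp; the last joint's range is limited). The gripper opens to 91 mm and grips with 3 to 60 N. Pads are 32 mm wide; open, the fingers measure 118 mm over their backs; the gripper's body (76 mm by 178 mm) begins 60 mm behind the grasp point.
Start: joints at [-73.138, 28.281, 77.091, -0, 74.628, -5.472], TCP at [0.238, -0.578, 0.214] pointing down, gripper open.
Joint ranges: [-166.48, 166.48], [-47.26, 123.95], [12.59, 153.08], [-70.14, 250.14], [6.76, 159.57], [-176.63, 176.63]. Speed limits (degrees/s): [108.29, 108.29, 147.25, 172.46, 172.46, 172.46].

INTERFACE

Orientations are given as a 3x3 rotation matrix whose columns are the frame's x, y, z axes.
In Python, from bench import ctrl gives the robot as it stands. The module is installed in compiled form; this text tells all that it offers. Calls block until the motion is done:
- ctrl.goto(position, orientation): joint-space move of the TCP to a pose.
- ctrl.move_l(position, vel=0.15, ori=None, contact_N=None): straight line of the TCP; ori=None keeps the orientation; vel is the mean speed in m/s. With contact_N (N) it stops when the force on the tool has changed by that much, and returns True; else False.
- ctrl.movej(angles): joint-space move.
- ctrl.command_gripper(opening): opening from 0.0 (shut) to 1.0 (fully open); the grip force is fixed at half the most; returns when the fingers have stopped.
- ctrl.sleep(seconds).
- ctrl.ik(position, orientation): joint angles nearest the present ones, or None.
- ctrl.read_camera(name): name is "scene" or "side" or "wrist"; returns the picture (420x560x3 uint8, blue, green, red); there is no depth.
- ctrl.camera_params(name): a dict with "fx", "fy", "cx", "cy" (pixels), "pose" (4x4, takes a point from camera to world coordinates); the wrist camera has in their place "T_tool_cam" (4x4, takes a point from camera to tool coordinates, whose origin is the TCP and whose axes are the tool frame's). Camera axes: x right, y up, looking along -z (the intrinsics and any distortion apply to the point x, -y, -z); pixel columns grow to the right and rows downward; lengths in m; the calibration is good to about 2 mm. A picture is of the moment at which its call begins: read the wrist's pose just before it. camera_params takes no time and is no camera call.
A pose or a line that the arm cannot do raises ctrl.MotionError and nothing moves.
- ctrl.sign_off(): hands the job in, once; it reports no verdict.
Readings, each from a call of its own:
- ctrl.current_t(): time.
- ctrl.current_q(): joint angles.
- ctrl.current_dq(): joint speeds.
- ctrl.current_effort(): joint torques, N m.
- ctrl.current_tool_pos(): TCP position.
- ctrl.current_eef_rot(): TCP orientation.
- ctrl.current_contact_force(): force on the tool from outside, world axes, zero at the start.
- ctrl.current_wrist_torque(): the same for the moment, N m.
- ctrl.current_grip_width(): opening from 0.0 (shut) to 1.0 (fully open).
Only numpy, scipy, OpenCV 4.12 (cv2) and the standard library are available. Lean on these libraries where they do the work, as an engineer would, in place of code of your own. Each camera call takes 0.05 s, during which the arm holds its last target. There are 200 camera calls.

## Working session

There is one attempt and no reset: what is moved stays moved. The work goes in short steps, each a Python script; the robot and the scene stay as the last script left them, time stands still between calls to the robot, and variables do not carry over. Pictures are saved under pics/ and viewed, about 8 in all and at most 12, crops included, and the job is handed in when it is done.

```bash
mkdir -p pics; python3 - <<'E'
from bench import ctrl
import cv2,numpy as np
np.set_printoptions(precision=4,suppress=True)
for n in("scene","side","wrist"):
    im=ctrl.read_camera(n); cv2.imwrite(f"pics/{n}0.png",im)
    print(n,ctrl.camera_params(n))
print(ctrl.current_tool_pos(),ctrl.current_eef_rot(),ctrl.current_t())
E
```

```text
scene {'fx': 429.8833408219215, 'fy': 429.8833408219215, 'cx': 284.59699518717616, 'cy': 210.78553417809974, 'pose': array([[-0.8219, -0.4197,  0.3851,  1.0062],
       [ 0.5695, -0.5963,  0.5658,  0.6843],
       [-0.0078,  0.6844,  0.7291,  0.9608],
       [ 0.    ,  0.    ,  0.    ,  1.    ]])}
side {'fx': 506.60817188603374, 'fy': 506.60817188603374, 'cx': 268.60441655661276, 'cy': 210.2521611410938, 'pose': array([[ 0.975 ,  0.1569, -0.1572,  0.3463],
       [-0.2214,  0.7421, -0.6326, -0.8754],
       [ 0.0174,  0.6517,  0.7583,  1.1539],
       [ 0.    ,  0.    ,  0.    ,  1.    ]])}
wrist {'fx': 366.93449797155495, 'fy': 366.93449797155495, 'cx': 279.854194656579, 'cy': 218.67007492814292, 'T_tool_cam': array([[ 1.    , -0.0001,  0.0004,  0.001 ],
       [ 0.0004,  0.2829, -0.9592, -0.17  ],
       [ 0.    ,  0.9592,  0.2829,  0.0794],
       [ 0.    ,  0.    ,  0.    ,  1.    ]])}
[ 0.2374 -0.5778  0.2135] [[ 0.38   -0.0003  0.925 ]
 [-0.925   0.0009  0.38  ]
 [-0.0009 -1.      0.0001]] 0.15
```

View pics/scene0.png

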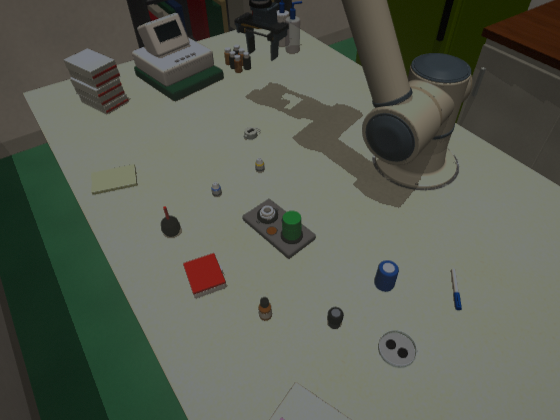

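View pics/side0.png

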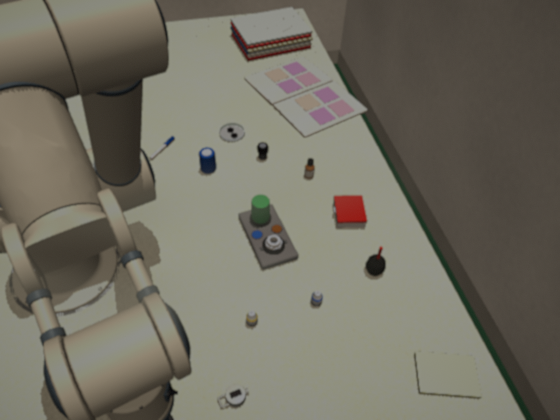

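The scene view shows the blue objective near (216,189), the cover near (387,275), the open case near (267,212) and the yellow spare near (260,165). In the side view they are near (317,298), (207,160), (273,242) and (252,318).

```bash
cat > h.py <<'E'
from bench import ctrl
import cv2,numpy as np
np.set_printoptions(precision=4,suppress=True)
C={n:ctrl.camera_params(n) for n in("scene","side","wrist")}
def T_tool():
    T=np.eye(4);T[:3,:3]=ctrl.current_eef_rot();T[:3,3]=ctrl.current_tool_pos();return T
def pose(n): return T_tool()@C[n]["T_tool_cam"] if n=="wrist" else C[n]["pose"]
def ray(n,uv,P=None):
    c=C[n];P=c["pose"] if P is None else P
    d=np.array([(uv[0]-c["cx"])/c["fx"],-(uv[1]-c["cy"])/c["fy"],-1.]);d=P[:3,:3]@d
    return P[:3,3],d/np.linalg.norm(d)
def tri(rs):
    A=sum(np.eye(3)-np.outer(d,d) for o,d in rs);b=sum((np.eye(3)-np.outer(d,d))@o for o,d in rs)
    x=np.linalg.solve(A,b);return x,[np.linalg.norm((np.eye(3)-np.outer(d,d))@(x-o)) for o,d in rs]
def atz(r,z): o,d=r;return o+d*(z-o[2])/d[2]
def proj(n,X,P=None):
    c=C[n];P=c["pose"] if P is None else P
    p=P[:3,:3].T@(np.asarray(X)-P[:3,3]);return np.array([c["cx"]+c["fx"]*p[0]/-p[2],c["cy"]-c["fy"]*p[1]/-p[2]])
def down(a): # jaw axis x at world angle a (deg), y down
    a=np.radians(a);x=np.array([np.cos(a),np.sin(a),0]);y=np.array([0,0,-1.]);return np.stack([x,y,np.cross(x,y)],1)
def snap(f):
    P=pose("wrist");im=ctrl.read_camera("wrist");cv2.imwrite(f"pics/{f}.png",im);np.save(f"pics/{f}.npy",P);return im,P
E
python3 - <<'E'
from h import *
for k,a,b in[("obj",(216,189),(317,298)),("spare",(260,165),(252,318)),("cover",(387,275),(207,160)),("neck",(267,212),(273,242)),("green",(292,219),(261,202)),("dish",(397,349),(232,132)),("oil",(265,308),(310,168)),("eyep",(335,317),(263,150)),("blower",(170,225),(376,264)),("slide",(205,270),(350,208)),("counter",(251,133),(236,397)),("marker",(455,290),(163,147))]:
    x,e=tri([ray("scene",a),ray("side",b)]);print(k,x,np.round(e,4),np.hypot(*x[:2]))
E
```

```text
obj [ 0.6352 -0.2463  0.0224] [0.0017 0.0017] 0.6812438991745594
spare [ 0.46   -0.2654  0.0206] [0.0026 0.0026] 0.5310685422945886
cover [0.4322 0.3049 0.0351] [0.0016 0.0016] 0.5288819032489505
neck [ 0.5638 -0.0585  0.037 ] [0.0004 0.0004] 0.56680132658185
green [0.5504 0.0461 0.0918] [0.0023 0.0023] 0.5523646430744392
dish [0.5393 0.4574 0.004 ] [0.001 0.001] 0.70715551606645
oil [0.743  0.2041 0.0338] [0.0021 0.0021] 0.7704871346749264
eyep [0.6171 0.3196 0.0301] [0.002 0.002] 0.6949164843975889
blower [ 0.8186 -0.1832  0.0299] [0.0016 0.0016] 0.8388908796282094
slide [0.8115 0.0188 0.0342] [0.003 0.003] 0.8116848241360254
counter [ 0.3852 -0.4465  0.0095] [0.0034 0.0034] 0.5897150207828712
marker [0.3012 0.4277 0.0048] [0.0006 0.0006] 0.5231308763371975
```

The triangulated heights are plausible. Next I'll take wrist views at two opposite yaws, so the calibration bias cancels, over the objective and then the case.

```bash
python3 - <<'E'
from h import *
obj=np.array([.635,-.246]);case=np.array([.564,-.0585])
for nm,c,z,ys in[("o",obj,.145,(69,-111)),("c",case,.16,(-96,84))]:
    for i,y in enumerate(ys):
        ctrl.goto([*c,z],down(y));im,P=snap(f"{nm}{i}");print(nm,i,ctrl.current_t(),ctrl.current_q(),ctrl.current_tool_pos())
m=[cv2.imread(f"pics/{k}.png")[60:360,80:480] for k in("o0","o1","c0","c1")]
cv2.imwrite("pics/m1.png",np.vstack([np.hstack(m[:2]),np.hstack(m[2:])]))
E
```

```text
o 0 2.0917 [-26.276   36.4736  72.889   -0.0063  70.6236 -95.1643] [ 0.6347 -0.2469  0.1452]
o 1 4.9 [-26.1989  36.4837  72.893    0.0003  70.6221  84.7785] [ 0.635 -0.246  0.145]
c 0 5.7667 [-12.012   27.054   89.1191  -0.0119  63.7792  84.0431] [ 0.5647 -0.0593  0.1601]
c 1 8.575 [-11.9581  27.0231  89.2002   0.0007  63.7828 -95.9312] [ 0.564  -0.0585  0.16  ]
```

View pics/m1.png

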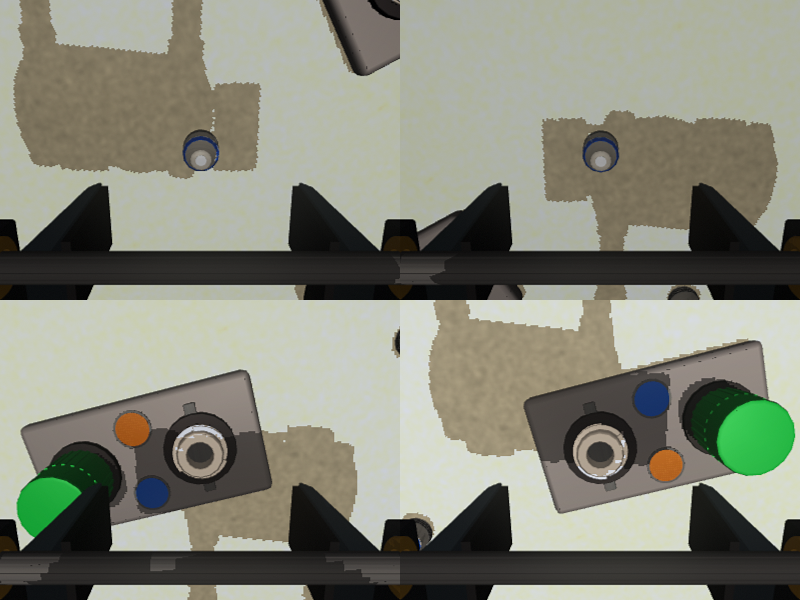

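The o0 and o1 views show the objective's lens at about full-frame (281,220) and (280,220). In c0 and c1 the socket is at about (280,215). I'll fit these to sub-pixel.

```bash
python3 - <<'E'
from h import *
S=6;tiles=[]
for k,(u,v) in dict(o0=(281,216),o1=(280,216),c0=(280,213),c1=(280,213)).items():
    im=cv2.imread(f"pics/{k}.png");t=im[v-25:v+25,u-33:u+33]
    t=cv2.resize(t,None,fx=S,fy=S,interpolation=cv2.INTER_CUBIC)
    for i in range(0,66,10):cv2.putText(t,str(u-33+i),(i*S,8),0,.33,(0,0,255));cv2.line(t,(i*S,8),(i*S,14),(0,0,255))
    for i in range(0,50,10):cv2.putText(t,str(v-25+i),(0,i*S+4),0,.33,(0,0,255))
    tiles.append(t)
cv2.imwrite("pics/m2.png",np.vstack([np.hstack(tiles[:2]),np.hstack(tiles[2:])]))
E
```

```text
(no output)
```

View pics/m2.png

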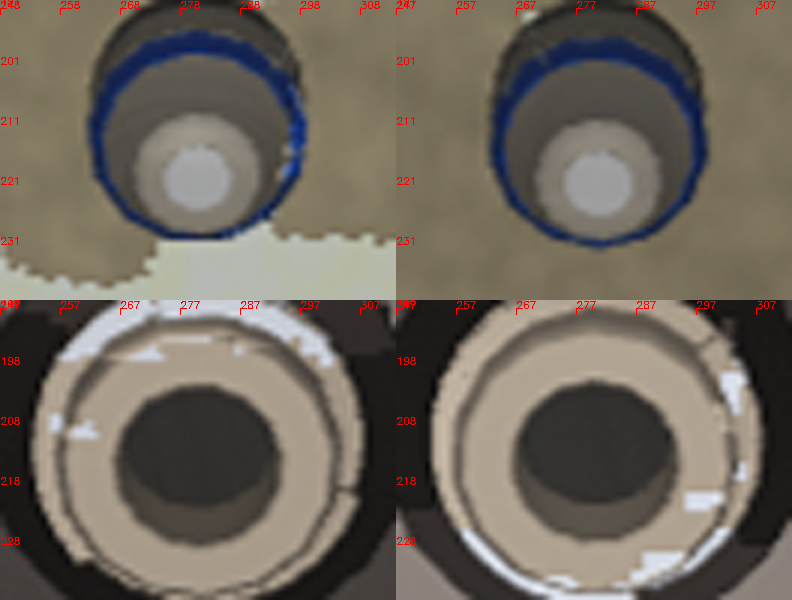

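```bash
python3 - <<'E'
from h import *
P={k:np.load(f"pics/{k}.npy") for k in("o0","o1","c0","c1")}
uv=dict(o0=(280.6,220.3),o1=(280.4,221.25),c0=(279.6,215.0),c1=(279.75,214.4))
for n,z in(("o",.049),("c",.048)):
    r=[ray("wrist",uv[n+i],P[n+i]) for i in"01"];print(n,*tri(r))
    p=[atz(x,z) for x in r];print("at z",p,"mean",(p[0]+p[1])/2,"diff/2",(p[0]-p[1])/2)
# scene/side check of neck & objective
for X in([.635,-.246,.049],[.564,-.0585,.048]):print(proj("scene",X),proj("side",X))
E
```

```text
o [ 0.6345 -0.2462  0.0514] [np.float64(0.0008946886466071726), np.float64(0.0008946886466072476)]
at z [array([ 0.6355, -0.2457,  0.049 ]), array([ 0.6335, -0.2468,  0.049 ])] mean [ 0.6345 -0.2462  0.049 ] diff/2 [0.001  0.0006 0.    ]
c [ 0.5641 -0.0586  0.0484] [np.float64(0.0008321132284895066), np.float64(0.0008321132284895134)]
at z [array([ 0.5639, -0.0594,  0.048 ]), array([ 0.5643, -0.0578,  0.048 ])] mean [ 0.5641 -0.0586  0.048 ] diff/2 [-0.0002 -0.0008  0.    ]
[214.4798 182.9326] [317.1792 292.3446]
[266.6475 209.503 ] [273.0183 239.5261]
```

The objective measures (0.6345, -0.2462), top at 51 mm against 49 mm given. The socket measures (0.5641, -0.0586) at 48.4 mm against 48 mm given. Next I'll grasp the objective and insert it.

```bash
python3 - <<'E'
from h import *
o=[.6345,-.2462];c=[.5641,-.0586]
R=down(-26);R2=down(-12)
ctrl.goto([*o,.085],R);ctrl.move_l([*o,.0085],vel=.12)
p=ctrl.current_tool_pos();print(p)
ctrl.command_gripper(0.0);print("w",ctrl.current_grip_width()*91,ctrl.current_contact_force())
ctrl.move_l([*o,.11],vel=.15)
ctrl.goto([*c,.085],R2);ctrl.sleep(.2)
f0=ctrl.current_contact_force();print("f0",f0,ctrl.current_tool_pos())
ctrl.move_l([*c,.062],vel=.1)
hit=ctrl.move_l([*c,.050],vel=.02,contact_N=4)
print(hit,ctrl.current_tool_pos(),ctrl.current_contact_force()-f0,ctrl.current_grip_width()*91,ctrl.current_t())
im,P=snap("ins0")
E
```

```text
[ 0.635  -0.2464  0.0091]
w 29.196397249933234 [ 0.2632 -0.031  -0.2769]
f0 [-0.6946  0.2336 -0.7747] [ 0.5646 -0.0596  0.0849]
True [ 0.5641 -0.0586  0.0514] [-0.0587  0.0107  7.4537] 29.241913742685526 14.6333
```

View pics/ins0.png

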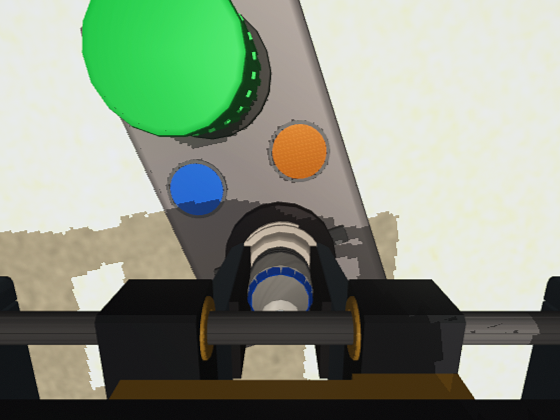

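Contact came at TCP z 0.0514, against 0.0515 expected when seated, and the picture shows the objective upright on the neck. I'll release it, check it, and look at the cover.

```bash
python3 - <<'E'
from h import *
c=[.5641,-.0586];k=[.432,.305]
ctrl.command_gripper(1.0)
ctrl.move_l([*c,.16],vel=.15);snap("seat1")
for i,y in enumerate((120,-60)):
    ctrl.goto([*k,.175],down(y));ctrl.sleep(.15);snap(f"k{i}");print(ctrl.current_t(),ctrl.current_q(),ctrl.current_tool_pos())
m=[cv2.imread(f"pics/{n}.png")[60:360,80:480] for n in("k0","k1","seat1")]
s=cv2.resize(cv2.imread("pics/seat1.png")[180:255,230:330],(400,300),interpolation=cv2.INTER_CUBIC)
cv2.imwrite("pics/m3.png",np.vstack([np.hstack(m[:2]),np.hstack([m[2],s])]))
E
```

```text
18.3167 [ 28.6817  23.1643  93.4677  -0.0031  63.3726 -91.2214] [0.4324 0.3045 0.1749]
21.275 [28.7532 23.1528 93.4732  0.0023 63.3742 88.7397] [0.432 0.305 0.175]
```

View pics/m3.png

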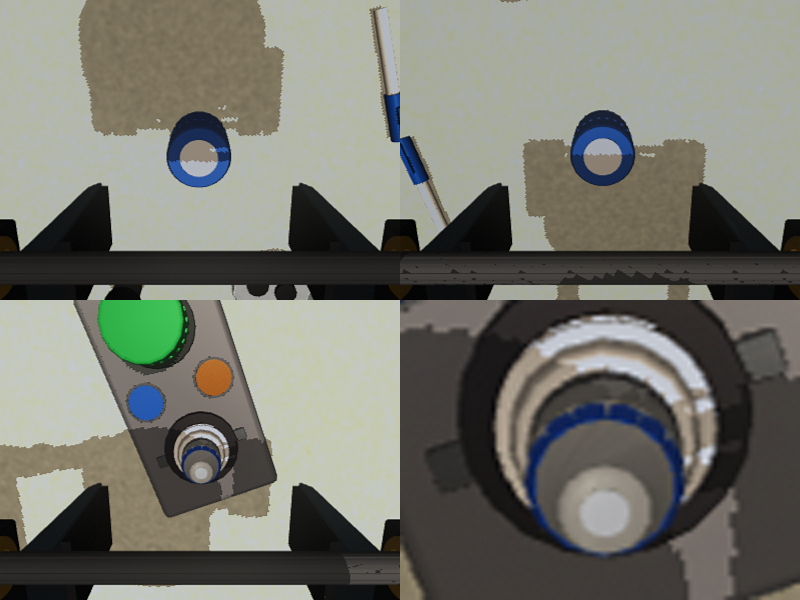

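The objective stands in the socket, with the ring round the neck looking concentric. The cover top is at about full-frame (279,217) in k0 and (282,216) in k1. I'll fit the discs numerically.

```bash
python3 - <<'E'
from h import *
uv={}
for k,(u,v) in dict(k0=(279,217),k1=(282,216)).items():
    im=cv2.imread(f"pics/{k}.png").astype(int);B,G,R=im[...,0],im[...,1],im[...,2]
    w=((B-R)<40).astype(np.uint8)   # label disc inside blue ring (non-blue)
    n,l,s,cc=cv2.connectedComponentsWithStats(w,connectivity=4);i=l[v,u];print(k,"label comp",s[i],cc[i])
    cn=max(cv2.findContours((l==i).astype(np.uint8),0,1)[0],key=len);e=cv2.fitEllipse(cn);print(e)
    uv[k]=e[0]
P={k:np.load(f"pics/{k}.npy") for k in uv}
r=[ray("wrist",uv[k],P[k]) for k in uv];print(*tri(r));p=[atz(x,.07) for x in r];print(p,(p[0]+p[1])/2)
P=np.load("pics/seat1.npy");print("lens of seated at z=.092:",atz(ray("wrist",(281,233.4),P),.092),"T",P[:3,3])
E
```

```text
k0 label comp [ 259  200   40   37 1119] [278.3253 217.6515]
((278.3247985839844, 217.65188598632812), (35.91755676269531, 37.84874725341797), 89.07573699951172)
k1 label comp [ 263  198   40   38 1145] [282.2236 216.6533]
((282.2276916503906, 216.6610870361328), (36.56193923950195, 38.072269439697266), 88.6751480102539)
[0.4333 0.3036 0.0728] [np.float64(0.00021250136594554134), np.float64(0.0002125013659456062)]
[array([0.4341, 0.3038, 0.07  ]), array([0.4325, 0.3034, 0.07  ])] [0.4333 0.3036 0.07  ]
lens of seated at z=.092: [ 0.5638 -0.0599  0.092 ] T [0.5802 0.0188 0.3292]
```

The cover is at (0.4333, 0.3036), top at 72.8 mm against 70 mm given. The bias from this pair doesn't match the case pair, which was taken before the arm had settled. The cover has only about 0.5 mm of radial clearance, so I'll re-measure the case with settled views.

```bash
python3 - <<'E'
from h import *
c=[.5641,-.0586]
for i,y in enumerate((-101,79)):
    ctrl.goto([*c,.16],down(y));a=ctrl.current_tool_pos();ctrl.sleep(.4);snap(f"d{i}");print(ctrl.current_t(),a,ctrl.current_tool_pos())
T=[]
for k in("c0","c1","d0","d1"):
    im=cv2.imread(f"pics/{k}.png");u,v=247,180
    t=cv2.resize(im[v:v+50,u:u+66],None,fx=6,fy=6,interpolation=cv2.INTER_CUBIC)
    t=np.clip(t.astype(float)*1.6,0,255).astype(np.uint8)
    T.append(t)
cv2.imwrite("pics/m4.png",np.vstack([np.hstack(T[:2]),np.hstack(T[2:])]))
E
```

```text
23.1667 [ 0.564  -0.0576  0.16  ] [ 0.5641 -0.0584  0.16  ]
26.375 [ 0.5641 -0.0586  0.16  ] [ 0.5641 -0.0586  0.16  ]
```

View pics/m4.png

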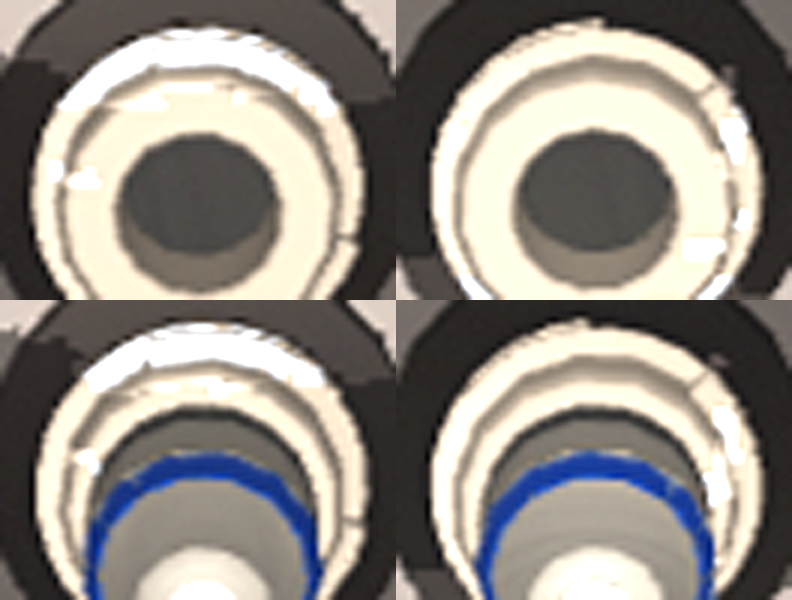

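The outer neck edges sit at columns ~280.3 (d0) and ~279.9 (d1), symmetric about the axis. I'll fit the socket hole automatically in c0 and c1, and the neck outline in all four views.

```bash
python3 - <<'E'
from h import *
from scipy.optimize import least_squares
S=4
def fit(k,pts,z,r):
    P=np.load(f"pics/{k}.npy");W=np.array([atz(ray("wrist",p,P),z) for p in pts])[:,:2]
    f=lambda q:np.hypot(W[:,0]-q[0],W[:,1]-q[1])-(r if r else q[2])
    s=least_squares(f,[.564,-.0586,.02][:2 if r else 3],loss="soft_l1",f_scale=.0003);return s.x,np.sqrt(np.mean(s.fun**2)),len(W)
for k in("c0","c1","d0","d1"):
    g=cv2.resize(cv2.imread(f"pics/{k}.png")[:,:,1],None,fx=S,fy=S,interpolation=cv2.INTER_CUBIC)
    sub=lambda c:(c.reshape(-1,2)+.5)/S-.5
    # outer neck: columns extents per row, rays cast from centre
    if k[0]=="c":
        m=(g<115).astype(np.uint8);n,l,s,cc=cv2.connectedComponentsWithStats(m,connectivity=4);i=l[215*S,280*S]
        cn=max(cv2.findContours((l==i).astype(np.uint8),0,1)[0],key=len)
        print(k,"hole",s[i][:4]/S,fit(k,sub(cn),.048,None))
    pts=[]
    for a in np.radians([*range(-175,-150,3),*range(-30,0,3),*range(0,22,3),*range(158,184,3)]):
        rr=np.arange(34,20,-.2)
        q=np.array([280+rr*np.cos(a),212+rr*np.sin(a)]);v=g[np.round((q[1]+.5)*S).astype(int),np.round((q[0]+.5)*S).astype(int)]
        j=np.argmax(v>90);pts.append(q[:,j])
    pts=np.array(pts);L=pts[pts[:,0]<270];Rr=pts[pts[:,0]>290]
    print(k,"outer: colmid",(np.median(L[:,0])+np.median(Rr[:,0]))/2,fit(k,pts,.040,None))
E
```

```text
c0 hole [265.75 202.    28.5   27.25] (array([ 0.5637, -0.0594,  0.0112]), np.float64(0.00010960761579149264), 314)
c0 outer: colmid 279.218005585923 (array([ 0.564 , -0.0592,  0.0225]), np.float64(0.0002732603639150244), 36)
c1 hole [266.5  201.25  27.75  27.  ] (array([ 0.5644, -0.0578,  0.011 ]), np.float64(0.00010807730641668996), 308)
c1 outer: colmid 279.8476275431575 (array([ 0.564 , -0.0578,  0.0225]), np.float64(0.0001607198230976095), 36)
d0 outer: colmid 280.12049007982876 (array([ 0.5638, -0.0591,  0.0225]), np.float64(0.00024866621748905463), 36)
d1 outer: colmid 279.5946700641981 (array([ 0.5642, -0.058 ,  0.0224]), np.float64(0.00011980739499452941), 36)
```

The case axis is confirmed at (0.5640, -0.0586), with fitted radii matching the text. Next I'll grip the cover twice at right angles to centre it, carry it over and set it on the neck.

```bash
python3 - <<'E'
from h import *
c=[.5640,-.0586];k=[.4333,.3036]
ctrl.goto([*k,.11],down(119));ctrl.move_l([*k,.029],vel=.15);ctrl.sleep(.1)
ctrl.command_gripper(0.0);print("w1",ctrl.current_grip_width()*91,ctrl.current_t())
ctrl.command_gripper(0.72)
ctrl.goto([*k,.029],down(29));ctrl.sleep(.15);print(ctrl.current_tool_pos())
ctrl.command_gripper(0.0);print("w2",ctrl.current_grip_width()*91,ctrl.current_tool_pos(),ctrl.current_t())
ctrl.move_l([*k,.17],vel=.2);print("lift F",ctrl.current_contact_force())
ctrl.goto([*c,.17],down(-12));ctrl.sleep(.3)
print(ctrl.current_t(),ctrl.current_q(),ctrl.current_tool_pos(),ctrl.current_contact_force(),ctrl.current_wrist_torque(),ctrl.current_grip_width()*91)
cv2.imwrite("pics/pre_scene.png",ctrl.read_camera("scene")[150:300,180:380]);snap("pre")
E
```

```text
w1 50.63954062936242 29.3
[0.4333 0.3036 0.029 ]
w2 50.64410126455706 [0.4333 0.3036 0.029 ] 31.725
lift F [-0.0495 -0.011  -0.5778]
34.3167 [-11.904   26.3376  88.5543   0.0025  65.102    0.0357] [ 0.564 -0.058  0.17 ] [-0.3964  0.0897 -0.4741] [ 0.009  -0.0681 -0.0717] 50.79243625868799
```

The cover is gripped and lifted (width reads 50.7 mm, about 1 mm low just as it did for the objective). Now I'll lower it to first contact.

```bash
python3 - <<'E'
from h import *
c=[.5640,-.0586];R=down(-12)
ctrl.move_l([*c,.16],vel=.1,ori=R);ctrl.sleep(.2)
f0=ctrl.current_contact_force();t0=ctrl.current_wrist_torque();np.save("f0.npy",np.r_[f0,t0])
print("above",ctrl.current_tool_pos(),ctrl.current_contact_force())
h=ctrl.move_l([*c,.078],vel=.08,ori=R,contact_N=4);print(h,ctrl.current_tool_pos(),ctrl.current_t())
if not h:
    h=ctrl.move_l([*c,.0600],vel=.012,ori=R,contact_N=3)
print(h,ctrl.current_tool_pos(),ctrl.current_contact_force()-f0,ctrl.current_wrist_torque()-t0,ctrl.current_t())
E
```

```text
above [ 0.5641 -0.0586  0.1602] [ 0.3285 -0.344   0.0212]
False [ 0.5643 -0.0587  0.0785] 36.0417
True [ 0.564  -0.0586  0.0648] [-2.156   0.2454  7.3566] [0.0189 0.1426 0.0015] 37.075
```

It landed 5.8 mm above home, within the 3.8 to 9.8 mm range, so the drop should come after about 80° of backward turn. I'll turn back in small climbing steps and press lightly after each.

```bash
cat > bk.py <<'E'
from h import *
c=[.5640,-.0586];b=np.load("f0.npy")
def F(): return ctrl.current_contact_force()-b[:3]
def M(): return ctrl.current_wrist_torque()-b[3:]
def yaw():
    R=ctrl.current_eef_rot();return np.degrees(np.arctan2(R[1,0],R[0,0]))
def back(a,zc,d):
    """turn back by d deg to a+d, climbing; then press. returns new z, dropped"""
    s=ctrl.move_l([*c,zc+.00005*d],vel=.004,ori=down(a+d),contact_N=8)
    h=ctrl.move_l([*c,zc-.0035],vel=.012,ori=down(a+d),contact_N=3)
    z=ctrl.current_tool_pos()[2];print(f"a={a+d:.0f} yaw={yaw():.1f} z={z*1e3:.2f} s={s} h={h} F={F()} Mz={M()[2]:.3f} t={ctrl.current_t():.2f}");return z,h
E
python3 - <<'E'
from bk import *
z=ctrl.current_tool_pos()[2];a=-12
for i in range(2):
    z,h=back(a,z,15);a+=15
E
```

```text
a=3 yaw=2.8 z=65.52 s=False h=True F=[-2.1662  1.4943 10.6958] Mz=0.027 t=37.73
a=18 yaw=17.7 z=66.27 s=False h=True F=[-2.2296  0.9054 12.1689] Mz=0.100 t=38.35
```

It climbs as expected (0.75 mm per 15°), but the press force is building up. I'll unload slightly before each step.

```bash
cat >> bk.py <<'E'
def back2(a,zc,d):
    ctrl.move_l([*c,zc+.00005*d+.0003],vel=.004,ori=down(a+d),contact_N=10);f1=F()[2]
    h=True
    if f1<5: h=ctrl.move_l([*c,zc-.0045],vel=.010,ori=down(a+d),contact_N=2.5)
    z=ctrl.current_tool_pos()[2];print(f"yaw={yaw():.1f} z={z*1e3:.2f} f1={f1:.1f} h={h} F={F()} Mz={M()[2]:.3f} t={ctrl.current_t():.2f}");return z,h
E
python3 - <<'E'
from bk import *
z=ctrl.current_tool_pos()[2];a=18
for d in (12,12,10,10,8,8,8,8,8):
    z0=z;z,h=back2(a,z,d);a+=d
    if z<z0-.002 or F()[2]>13: break
print(a)
E
```

```text
yaw=29.8 z=66.96 f1=1.9 h=True F=[-0.3016 -0.1837  7.0226] Mz=0.003 t=39.02
yaw=41.8 z=67.57 f1=2.2 h=True F=[-1.5198  0.2514  7.715 ] Mz=0.038 t=39.64
yaw=51.8 z=68.08 f1=1.8 h=True F=[-1.4364  0.8904  6.6949] Mz=-0.011 t=40.26
yaw=61.9 z=68.35 f1=0.5 h=True F=[-0.0928  0.2115  6.4612] Mz=0.027 t=40.90
yaw=70.0 z=63.84 f1=-0.6 h=False F=[-0.4968  0.9302 -1.1636] Mz=0.014 t=41.96
70
```

The drop was felt at about 70° yaw, after 82° of turn against about 80° predicted. I'll press down to seat it and start screwing forward.

```bash
cat >> bk.py <<'E'
def st(n): print(f"{n} yaw={yaw():.1f} z={ctrl.current_tool_pos()[2]*1e3:.2f} F={F()} Mz={M()[2]:.3f} t={ctrl.current_t():.2f}")
E
python3 - <<'E'
from bk import *
h=ctrl.move_l([*c,.0610],vel=.012,ori=down(70),contact_N=3);st(h)
z=ctrl.current_tool_pos()[2];a=70.
z+=.0002
for d in (15,15,20,20):
    a-=d;z-=.00005*d
    s=ctrl.move_l([*c,z],vel=.004,ori=down(a),contact_N=8);st(s)
    if s or abs(M()[2])>.12:break
E
```

```text
True yaw=70.0 z=62.98 F=[-1.7749  0.3324  7.1404] Mz=0.016 t=42.17
False yaw=55.2 z=62.48 F=[-0.766  -0.2494  1.5089] Mz=-0.014 t=42.58
False yaw=40.3 z=61.73 F=[-1.0672 -0.0248  0.1926] Mz=0.015 t=42.98
False yaw=20.3 z=60.70 F=[ 0.2978 -0.0726  1.3097] Mz=-0.007 t=43.48
False yaw=0.3 z=59.72 F=[-1.0591  0.5542  1.1036] Mz=0.003 t=43.98
```

```bash
python3 - <<'E'
from bk import *
s=ctrl.move_l([*c,.0592],vel=.004,ori=down(-12),contact_N=6);st(s)
h=ctrl.move_l([*c,.0575],vel=.008,ori=down(-12),contact_N=2);st(h)
z=ctrl.current_tool_pos()[2]+.0002;a=-12.
for d in (8,5,3,3,3,3):
    a-=d
    s=ctrl.move_l([*c,z],vel=.004,ori=down(a),contact_N=8);ctrl.sleep(.1);st(s)
    if s or abs(M()[2])>.08:break
E
```

```text
False yaw=-11.6 z=59.18 F=[ 0.1508 -0.4266 -0.7993] Mz=-0.031 t=44.34
True yaw=-11.7 z=58.96 F=[-1.1851  0.5261  9.6221] Mz=0.024 t=44.55
True yaw=-16.2 z=59.00 F=[-0.4362  0.4152  6.4279] Mz=-0.097 t=44.86
```

```bash
python3 - <<'E'
from bk import *
a=yaw();z=.0592
def m():
    v=[]
    for _ in range(4): v.append(M()[2]);ctrl.sleep(.025)
    return np.mean(v)
for d in (3,4,4,4,3,3,3,2,2):
    a-=d
    s=ctrl.move_l([*c,z],vel=.004,ori=down(a),contact_N=12);x=m();st((s,round(x,3)))
    if abs(x)>.1:break
E
```

```text
(False, np.float64(0.039)) yaw=-19.0 z=59.06 F=[-0.8085  0.1379 -0.3287] Mz=0.010 t=45.25
(False, np.float64(0.042)) yaw=-23.1 z=59.16 F=[-0.0903  0.0041 -0.3313] Mz=0.044 t=45.60
(False, np.float64(0.006)) yaw=-27.1 z=59.20 F=[-0.183   0.5733  0.0983] Mz=0.024 t=45.95
(False, np.float64(0.033)) yaw=-31.1 z=59.17 F=[-0.4517  0.9536 -0.6019] Mz=0.033 t=46.30
(False, np.float64(0.03)) yaw=-34.1 z=59.19 F=[-0.9738  0.5312 -1.5248] Mz=0.008 t=46.65
(False, np.float64(0.034)) yaw=-37.1 z=59.18 F=[-0.5977  0.5082 -1.0625] Mz=0.016 t=47.00
(False, np.float64(0.003)) yaw=-40.1 z=59.12 F=[-0.9596  0.2959 -3.0136] Mz=-0.017 t=47.35
(False, np.float64(0.002)) yaw=-42.1 z=59.12 F=[-0.1079  0.1255 -4.721 ] Mz=-0.010 t=47.70
(False, np.float64(-0.023)) yaw=-44.2 z=59.11 F=[ 0.6335 -0.3669 -7.2497] Mz=-0.009 t=48.05
```

The thread is now pulling the tool down (Fz negative), so the lugs are bearing. I'll follow down and tighten in small steps.

```bash
python3 - <<'E'
from bk import *
a=-44.2
def m():
    v=[]
    for _ in range(5): v.append(np.r_[F()[2],M()[2]]);ctrl.sleep(.02)
    return np.mean(v,0)
z=.0590
ctrl.move_l([*c,z],vel=.008,ori=down(a));x=m();st(x)
for d in [1.5]*8:
    if x[0]<-3: z-=.00008
    a-=d
    ctrl.move_l([*c,z],vel=.004,ori=down(a));x=m();st(x)
    if abs(x[1])>.1 or abs(x[0])>12:break
E
```

```text
[-4.8195 -0.0383] yaw=-44.2 z=59.01 F=[-0.8763  0.9947 -5.1501] Mz=0.024 t=48.38
[-2.7948 -0.0505] yaw=-45.7 z=59.01 F=[-0.5439  0.3786 -2.2062] Mz=-0.056 t=48.72
[-1.5854 -0.1002] yaw=-47.2 z=59.01 F=[-1.0394  0.4401 -1.9763] Mz=-0.078 t=49.05
```

```bash
python3 - <<'E'
from bk import *
a=-47.2
def m():
    v=[]
    for _ in range(6): v.append(np.r_[F()[2],M()[2]]);ctrl.sleep(.025)
    return np.mean(v,0)
x=m();st(x)
for d in [.7]*7:
    a-=d
    ctrl.move_l([*c,.0590],vel=.004,ori=down(a));x=m();st(x)
    if abs(x[1])>.175 or abs(x[0])>12:break
E
```

```text
[-1.3521 -0.0871] yaw=-47.2 z=58.96 F=[-0.0849  0.014  -0.8408] Mz=-0.106 t=49.20
[-2.677   0.0986] yaw=-47.9 z=58.99 F=[ 0.0495  0.9644 -3.3914] Mz=0.022 t=49.60
[-3.3112  0.0748] yaw=-48.6 z=59.02 F=[ 1.1151 -0.2653 -2.3554] Mz=0.050 t=50.00
[-3.4409  0.0965] yaw=-49.3 z=58.99 F=[ 0.523   0.2289 -3.797 ] Mz=0.073 t=50.40
[-3.4465  0.1431] yaw=-50.0 z=59.00 F=[ 0.8305 -0.4131 -3.357 ] Mz=0.048 t=50.80
[-3.2956  0.2109] yaw=-50.7 z=58.99 F=[ 0.7393 -1.0857 -3.3976] Mz=0.196 t=51.20
```

```bash
python3 - <<'E'
from bk import *
v=[]
for _ in range(20): v.append(np.r_[F(),M()]);ctrl.sleep(.025)
v=np.array(v);print(v.mean(0),v.std(0),b,ctrl.current_t());st("")
E
```

```text
[ 0.5117  0.0298 -3.5631 -0.0542 -0.1384  0.1995] [0.5338 0.4477 0.591  0.0308 0.025  0.0344] [ 0.3285 -0.344   0.0212  0.0024 -0.0625 -0.0171] 51.7
 yaw=-50.7 z=58.99 F=[ 1.6321  0.7891 -3.8362] Mz=0.208 t=51.70
```

Averaged torque is 0.18–0.20 N m with the rim height at home, so it is snug. I'll release, retreat and check.

```bash
python3 - <<'E'
from bk import *
ctrl.command_gripper(0.85);ctrl.move_l([*c,.19],vel=.15,ori=down(-50.7));ctrl.sleep(.3)
im,P=snap("fin");s=ctrl.read_camera("scene");e=ctrl.read_camera("side");print(ctrl.current_t(),ctrl.current_contact_force())
z=lambda i,r,q,w,h:cv2.resize(i[r:r+h,q:q+w],(400,300),interpolation=cv2.INTER_CUBIC)
cv2.imwrite("pics/m5.png",np.vstack([np.hstack([cv2.resize(s,(400,300)),cv2.resize(e,(400,300))]),np.hstack([im[60:360,80:480],z(s,170,220,120,90)])]))
cv2.imwrite("pics/fs.png",s)
E
```

```text
53.7667 [-0.2593  0.9053 -0.4601]
```

View pics/m5.png

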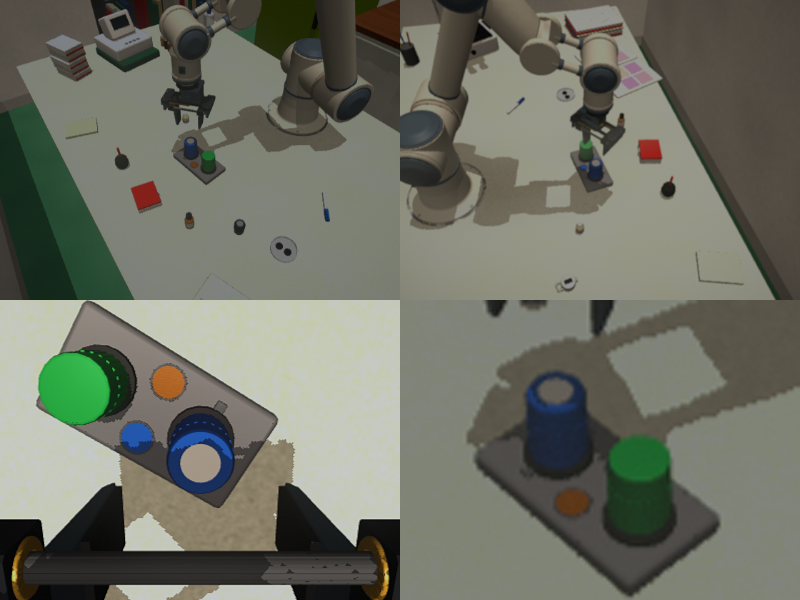

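The cover sits level on the foot beside the green case at the same height. The gripper is clear, and the other items are where they were.

```bash
python3 -c "
from bench import ctrl
ctrl.sign_off();print(ctrl.current_t())"
```

```text
the job is handed in; nothing more can be done
the job is handed in; nothing more can be done
```

The blue-ring objective is standing thread down in the socket and the blue cover is screwed home over it. I handed the job in at about 54 s of the 72 s allowed.

- **Objective:** it went in until the shoulder rested on the neck, at tool height 51.4 mm against 51.5 expected, with about 7.5 N of push. The picture after release showed it upright and central.
- **Thread start:** the cover landed 5.8 mm above home. It climbed when turned backward and dropped in after 82°, against about 80° predicted. The push peaked at 12.2 N on one early step; I unloaded slightly before each later step and stayed under 10 N.
- **Tightening:** I turned it forward about 121° from the drop, against about 115° in the text. The rim then measured at home height (tool at 58.99 mm, 59.0 expected), and the averaged torque was 0.18–0.20 N m.
- **Final pictures:** the cover is level on the foot, the gripper is clear, and the bystanders I could see look unmoved. I judged that by eye and did not measure them.

**Checks that disagreed:**
- The measured heights of the cover and objective came out 2–3 mm over the given ones.
- My first camera estimates differed by up to about 1 mm. I re-measured the case with the arm settled, and gripped the cover twice at right angles to centre it.
- The torque reading was noisy (about 0.03 N m) and briefly changed sign before it rose steadily to snug.

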